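# Fetch a culture dish from under the divider and repack the carrier

## Task

The cream-coloured culture dish is packed in the bottom layer of the grey carrier, under the black divider plate. Stand the two bottles and then lay the divider aside on the green mat, put the cream dish centred on the white disc of the blue counting stand, then pack the carrier again as it was: the divider flat on its ledges over the pink dish, turned as before, and each bottle upright on the seat it came from. Tip no bottle or dish over, and leave the pink dish where it is.

Things in the scene. Friction and masses are not known exactly. Their poses are not given: they have to be found in the camera images.
- carrier: Light grey open tray, fixed. Origin: centre of its underside on the bench; z up, x, y parallel to its sides. Floor 4 mm thick. Inside 162 x 162 mm between upright walls, which above 27 mm flare out to a rim 184 mm across at 46 mm height and guide the divider in. In each inside corner a 22 x 22 mm ledge block, top 25 mm above the bench, carries the divider.
- divider: Loose black plate 150 x 150 x 5 mm, 0.2 kg, flat on the carrier's ledges at the start, axes parallel to the carrier's. Origin: centre of its underside. Orange bar handle at the centre: 12 mm thick (x), 44 long (y), 5 to 39 mm above the underside. Windows of 36 mm diameter at x=0, y=+-43 mm show the dishes. Bottle seats: flat printed white rings of 59 mm diameter at x=+-44 mm, y=0.
- bottle_white: Loose white opaque plastic bottle with a white cap, 52 mm diameter, 112 mm tall, about 0.13 kg. Origin: centre of its underside, z up the bottle. Body is straight-sided up to about 80 mm, then shoulder; cap 30 mm in diameter is the top 20 mm. At the start it stands on one of the divider's two seats (which one varies).
- bottle_blue_cap: Loose clear bottle with a blue cap, 60 mm diameter, 127 mm tall, about 0.36 kg. Origin: centre of its underside, z up the bottle. Body is straight-sided up to about 88 mm, then shoulder; cap 33 mm in diameter is the top 20 mm. At the start it stands on the divider's other seat.
- dish_cream: Loose round closed dish with cream-coloured filling, 60 mm diameter, 14 mm tall, 30 g, the one to be fetched. Origin: centre of its underside, z up. At the start it lies on the carrier's floor (underside 4 mm above the bench) under one of the divider's windows, its centre 38 mm from the carrier's centre along the carrier's y axis, on either side.
- dish_pink: The same dish with pink filling, at the start on the carrier's floor on the other side, 38 mm from the carrier's centre (16 mm between the two dishes). It stays there.
- mat: Thin green mat, 180 (x) x 250 (y) x 3 mm, fixed flat on the bench to one side of the carrier (left or right varies): the side area. Origin: centre of its underside. It holds the divider and both bottles side by side.
- stand: Blue counting stand, 120 (x) x 110 (y) x 22 mm, fixed on the bench on the other side of the carrier. A white disc of 66 mm diameter on its top, standing 2 mm proud, 24 mm above the bench, is where the dish belongs. Origin: on the bench right under the centre of that disc. Three small buttons lie on the edge strip towards -x.
Not all that is in view belongs to the job. What is shaped like the bottle_blue_cap but purple or yellow is not meant.

How it is judged (in metres and radians):
On the way, in this order (a step that is already met when the one before it is completed fails the run):
1. both bottles stand released and upright on the mat (x of bottle_white in the frame of mat between -0.09 and 0.09 m and y of bottle_white in the frame of mat between -0.125 and 0.125 m and contact force between each of bottle_white, bottle_blue_cap and the fingers below 0.2 N and height (world z) of each of bottle_white, bottle_blue_cap below 0.012 m and angle between each of bottle_white, bottle_blue_cap's own z axis and vertical below 0.1 rad and x of bottle_blue_cap in the frame of mat between -0.09 and 0.09 m and y of bottle_blue_cap in the frame of mat between -0.125 and 0.125 m), for 0.2 s.
2. the divider lies released and flat on the mat, its centre over the mat, beside the bottles (all of step 1 and x of divider in the frame of mat between -0.09 and 0.09 m and y of divider in the frame of mat between -0.125 and 0.125 m and contact force between divider and the fingers below 0.2 N and height (world z) of divider below 0.012 m and angle between divider's own z axis and vertical below 0.08 rad), for 0.2 s.
3. the cream dish lies released on the stand's disc while the bottles and the divider wait on the mat (all of step 1 and horizontal distance between dish_cream and stand below 0.012 m and z of dish_cream in the frame of stand between 0.02 and 0.028 m and angle between dish_cream's own z axis and vertical below 0.06 rad and contact force between each of dish_cream, divider and the fingers below 0.2 N and x of divider in the frame of mat between -0.09 and 0.09 m and y of divider in the frame of mat between -0.125 and 0.125 m), for 0.2 s.
At the end, for the whole second after the job is handed in: Cream dish flat on the stand's disc, within 12 mm of its centre; divider flat on the carrier's ledges, within 12 mm and 0.15 rad (either way round); each bottle upright within 15 mm of where it started; pink dish within 15 mm of its start; all at rest (horizontal distance between dish_cream and stand below 0.012 m and z of dish_cream in the frame of stand between 0.02 and 0.028 m and angle between each of dish_cream, bottle_white, bottle_blue_cap's own z axis and vertical below 0.06 rad and linear speed of each of dish_cream, divider, bottle_white, bottle_blue_cap, dish_pink below 0.02 m/s and angular speed of each of dish_cream, divider, bottle_white, bottle_blue_cap, dish_pink below 0.2 rad/s and horizontal distance between divider and carrier below 0.012 m and z of divider in the frame of carrier between 0.021 and 0.029 m and angle between divider's own z axis and vertical below 0.05 rad and angle between the x axis of divider and the x axis of carrier, either way round below 0.15 rad and distance of each of bottle_white, bottle_blue_cap, dish_pink from where it was at the start of the episode below 0.015 m); the robot touches nothing.
It fails at once if a bottle is tipped over (angle between any of bottle_white, bottle_blue_cap's own z axis and vertical above 0.7 rad).
It fails at once if a dish is tipped over (angle between any of dish_cream, dish_pink's own z axis and vertical above 0.8 rad).
It fails at once if the pink dish is moved from its place (distance of dish_pink from where it was at the start of the episode above 0.02 m).
It also fails if it takes over 144 s, if anything falls off the work surface, if the arm or the gripper's body presses on something with over 40 N, if the wrist force passes 120 N, or if a joint passes its speed limit or range.

## Robot

A 6-joint arm with a two-finger parallel gripper is mounted at the origin on a cart in front of the work surface, level with it; the furniture and walls round the work are solid. World frame = base frame: x ahead of the robot, y to its left, z up, the work surface at z = 0. Lengths are in m, angles in degrees, forces in N, time in s.
With the tool pointing down it reaches from about 0.3 to 0.85 m from the base axis. Payload 4.2 kg.
Tool frame: the origin (TCP) lies between the finger pads; the fingertips stand 19 mm ahead of it and the grasp point (between the pads) is the TCP; z points along the fingers, y is the line along which they close (so a half turn about z gives the same grasp; the last joint's range is limited). The gripper opens to 91 mm and grips with 3 to 60 N. Pads are 32 mm wide; open, the fingers measure 118 mm over their backs; the gripper's body (76 mm by 178 mm) begins 60 mm behind the grasp point.
Start: joints at [72.88, 18.312, 89.639, -0, 72.044, -1.146], TCP at [0.158, 0.553, 0.233] pointing down, gripper open.
Joint ranges: [-177.97, 177.97], [-48.28, 115.42], [12.27, 149.76], [-77.06, 257.06], [2.81, 150.46], [-146.56, 146.56]. Speed limits (degrees/s): [147.25, 147.25, 180, 180, 180, 180].

## Interface

Orientations are given as a 3x3 rotation matrix whose columns are the frame's x, y, z axes.
In Python, from cell import env, capture, regions_of gives the robot as it stands. The module is installed in compiled form; this text tells all that it offers. Calls block until the motion is done:
- env.move_to(position, orientation): joint-space move of the TCP to a pose.
- env.line_to(position, ori=None, velocity=0.15): straight line of the TCP; ori=None keeps the orientation; velocity is the mean speed in m/s.
- env.move_joints(angles): joint-space move.
- env.grip(opening, strength=None): opening from 0.0 (shut) to 1.0 (fully open); strength is the grip in N (None keeps the last); returns when the fingers have stopped.
- env.pause(seconds).
- env.solve_ik(position, orientation): joint angles nearest the present ones, or None.
- capture(name): name is "scene" or "side" or "wrist"; returns a dict with "img" (480x640x3 uint8, red, green, blue), "fx", "fy", "cx", "cy" (pixels), "rvec" (rotation vector, rad) and "tvec" (3), from world to camera coordinates, as OpenCV has them; the wrist camera has in their place "hand_eye" (4x4, takes a point from camera to tool coordinates, whose origin is the TCP and whose axes are the flange's). Camera axes: x right, y down, z forward; pixel columns grow to the right and rows downward; lengths in m; the calibration is good to about 2 mm. A picture is of the moment at which its call begins: read the wrist's pose just before it. There is no depth.
A pose or a line that the arm cannot do raises env.IKError and nothing moves.
- env.close_job(): hands the job in; it is judged then, once.
Trained networks look in the newest picture that a camera, given by its name, has taken for a name from the list of things; names that differ only in an ending like _2 or _b are one class to them, and where a whole thing is asked for, a point or a joint stands for the part that bears it (a point fixed in the world has none). Each returns a list of dicts, best first, with "conf" (0 to 1); they miss things now and then, are a little off and sometimes report something else, mostly with a low value. They report only what shows in the picture. A call takes as long as a camera call. They do not tell look-alikes from the thing itself.
- regions_of(camera, label): "pixels" (480x640 bool, what is visible of it) and "extent" ([centre column, centre row, width, height] in pixels, round what is visible of it).
Readings, each from a call of its own:
- env.read_t(): time.
- env.read_qpos(): joint angles.
- env.read_qd(): joint speeds.
- env.read_effort(): joint torques, N m.
- env.read_tcp_pos(): TCP position.
- env.read_tcp_rot(): TCP orientation.
- env.read_contact_force(): force on the tool from outside, world axes, zero at the start.
- env.read_moment(): the same for the moment, N m.
- env.read_opening(): opening from 0.0 (shut) to 1.0 (fully open).
- env.read_finger_force(): force on a finger pad.
Only numpy, scipy, OpenCV 4.12 (cv2) and the standard library are available. Lean on these libraries where they do the work, as an engineer would, in place of code of your own. Each camera call takes 0.05 s, during which the arm holds its last target. There are 200 camera calls.

## Working session

There is one attempt and no reset: what is moved stays moved. The work goes in short steps, each a Python script; the robot and the scene stay as the last script left them, time stands still between calls to the robot, and variables do not carry over. Pictures are saved under pics/ and viewed, at most 14 in all, crops included, and the job is handed in when it is done.

```bash
mkdir -p pics; python3 - <<'E'
from cell import env, capture, regions_of
import cv2,numpy as np
for c in ["scene","side"]:
    d=capture(c); cv2.imwrite(f"pics/{c}0.png",d["img"][:,:,::-1])
    R=cv2.Rodrigues(np.array(d["rvec"],float))[0]
    print(c,d["fx"],d["cx"],d["cy"],"campos",(-R.T@np.array(d["tvec"])).round(3),"fwd",R[2].round(2))
    for l in ["carrier","divider","bottle_white","bottle_blue_cap","dish_cream","dish_pink","mat","stand"]:
        print(l,[(round(r["conf"],2),np.round(r["extent"]).tolist(),int(r["pixels"].sum())) for r in regions_of(c,l)])
d=capture("wrist");print(np.array(d["hand_eye"]).round(3),d["fx"])
print(env.read_tcp_rot(),env.read_t())
E
```

```text
scene 602.7184643431336 327.8431914344609 253.22614025746614 campos [0.836 0.659 1.156] fwd [-0.26 -0.5  -0.82]
carrier [(0.57, [312.0, 287.0, 106.0, 98.0], 2481)]
divider [(0.79, [310.0, 289.0, 84.0, 72.0], 2071)]
bottle_white [(0.79, [332.0, 268.0, 22.0, 46.0], 910)]
bottle_blue_cap [(0.96, [380.0, 240.0, 29.0, 52.0], 1125), (0.93, [335.0, 165.0, 22.0, 52.0], 1017), (0.83, [291.0, 275.0, 35.0, 46.0], 1218), (0.57, [223.0, 176.0, 30.0, 52.0], 1099)]
dish_cream [(0.58, [318.0, 305.0, 16.0, 10.0], 158)]
dish_pink []
mat [(0.71, [390.0, 402.0, 130.0, 134.0], 10755)]
stand [(0.56, [276.0, 177.0, 56.0, 44.0], 1679)]
side 483.76143556983425 315.66578430600765 237.3550579854283 campos [ 0.41  -1.063  0.735] fwd [ 0.06  0.83 -0.55]
carrier [(0.77, [334.0, 237.0, 76.0, 57.0], 1551)]
divider [(0.95, [336.0, 233.0, 60.0, 27.0], 657)]
bottle_white [(0.92, [320.0, 216.0, 17.0, 41.0], 705)]
bottle_blue_cap [(0.83, [354.0, 215.0, 20.0, 51.0], 1011), (0.83, [264.0, 294.0, 28.0, 60.0], 1408), (0.62, [267.0, 231.0, 29.0, 47.0], 1027), (0.61, [389.0, 315.0, 40.0, 58.0], 1530)]
dish_cream []
dish_pink [(0.6, [338.0, 246.0, 12.0, 7.0], 56)]
mat [(0.83, [320.0, 194.0, 61.0, 34.0], 1753)]
stand [(0.75, [321.0, 329.0, 60.0, 42.0], 2311)]
[[ 0.    -0.956 -0.295  0.082]
 [ 1.     0.    -0.     0.   ]
 [ 0.    -0.295  0.956 -0.153]
 [ 0.     0.     0.     1.   ]] 337.9658202971609
[[-9.61385951e-01  2.75203653e-01  4.58128541e-05]
 [ 2.75203657e-01  9.61385943e-01  1.22898697e-04]
 [-1.02216637e-05  1.30760945e-04 -9.99999991e-01]] 0.95
```

View pics/scene0.png

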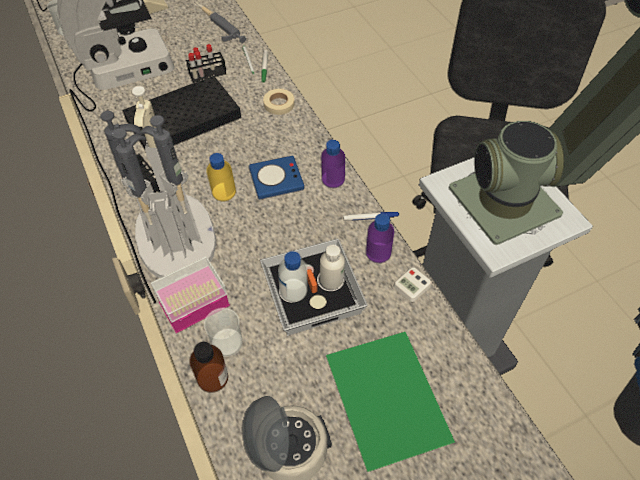

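View pics/side0.png

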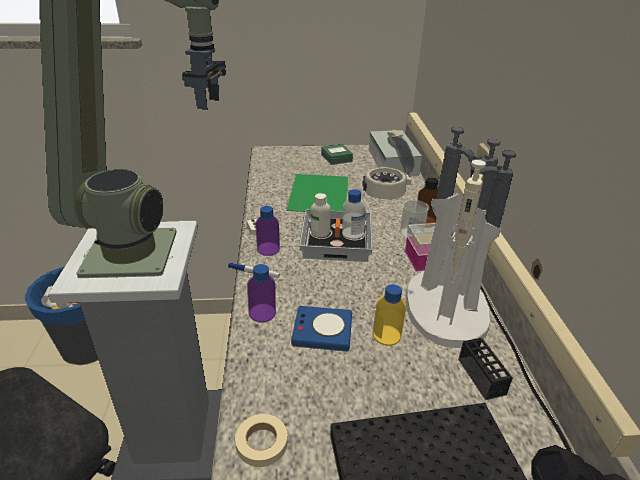

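Look-alikes of the blue-cap bottle in the scene image: purple (380,240), purple (335,165) and yellow (223,176). The clear one at (291,275), inside the carrier, is mine. The cream dish is the window at (318,302), towards +y. The mat is on +y and the stand on -y.

```bash
cat > h.py <<'E'
from cell import env, capture, regions_of
import cv2,numpy as np
def cam(c):
    if c=="wrist":
        p,Rt=np.array(env.read_tcp_pos()),np.array(env.read_tcp_rot())
        d=capture(c); H=np.array(d["hand_eye"]); Rc=Rt@H[:3,:3]; o=Rt@H[:3,3]+p
    else:
        d=capture(c); R=cv2.Rodrigues(np.array(d["rvec"],float))[0]; Rc=R.T; o=-R.T@np.array(d["tvec"])
    d["Rc"],d["o"]=Rc,o
    return d
def unproj(d,uv,z):
    uv=np.atleast_2d(np.array(uv,float)); r=np.c_[(uv[:,0]-d["cx"])/d["fx"],(uv[:,1]-d["cy"])/d["fy"],np.ones(len(uv))]@d["Rc"].T
    return d["o"]+r*((z-d["o"][2])/r[:,2])[:,None]
def proj(d,P):
    q=(np.atleast_2d(P)-d["o"])@d["Rc"]; return np.c_[q[:,0]/q[:,2]*d["fx"]+d["cx"],q[:,1]/q[:,2]*d["fy"]+d["cy"]]
def down(yaw):  # tool z down, tool y (closing line) at angle yaw (deg) from world x
    a=np.radians(yaw); y=np.array([np.cos(a),np.sin(a),0]); z=np.array([0,0,-1.]); return np.c_[np.cross(y,z),y,z]
def rect(d,mask,z):
    c=max(cv2.findContours(mask.astype(np.uint8),cv2.RETR_EXTERNAL,cv2.CHAIN_APPROX_NONE)[0],key=cv2.contourArea)[:,0]
    P=unproj(d,c,z)[:,:2]; return cv2.minAreaRect((P*1000).astype(np.float32))
def best(c,l):
    r=regions_of(c,l); return r[0] if r else None
def save(d,name): cv2.imwrite(f"pics/{name}.png",d["img"][:,:,::-1])
E
python3 - <<'E'
from h import *
def disc(d,mask,z):
    hsv=cv2.cvtColor(d["img"],cv2.COLOR_RGB2HSV)
    m=mask&(hsv[...,1]<70)&(hsv[...,2]>120)
    c=max(cv2.findContours(m.astype(np.uint8),cv2.RETR_EXTERNAL,cv2.CHAIN_APPROX_NONE)[0],key=cv2.contourArea)
    return unproj(d,cv2.fitEllipse(c)[0],z)[0].round(4)
for c in ["scene","side"]:
    d=cam(c)
    print(c,"mat",rect(d,best(c,"mat")["pixels"],.003))
    s=best(c,"stand")["pixels"]; e=cv2.morphologyEx(s.astype(np.uint8),cv2.MORPH_CLOSE,np.ones((15,15)))>0
    print("stand",rect(d,s,.022),disc(d,e,.024))
    print("carrier", rect(d,best(c,"carrier")["pixels"],.046))
    print("divider", rect(d,best(c,"divider")["pixels"],.03))
    for l,k,z in [("bottle_white",0,.142),("bottle_blue_cap",2 if c=="scene" else 0,.157)]:
        r=regions_of(c,l)[k]; m=r["pixels"].copy(); x,y,w,h=r["extent"]
        rows=np.where(m.any(1))[0][:int(h*.12)+2]; uv=[np.mean(np.where(m[rows])[1]),rows[0]]
        print(l,uv,unproj(d,uv,z).round(3),"at base",unproj(d,[x,y+h/2],.03).round(3))
E
```

```text
scene mat ((516.2763671875, 314.70050048828125), (251.22406005859375, 181.9344482421875), 81.75399780273438)
stand ((484.95947265625, -304.4017028808594), (118.65261840820312, 119.24443054199219), 80.26348876953125) [ 0.493  -0.3147  0.024 ]
carrier ((545.9014892578125, 35.19789123535156), (201.42576599121094, 188.03579711914062), 82.22880554199219)
divider ((546.8303833007812, 26.99402618408203), (156.21847534179688, 152.5669403076172), 83.44400024414062)
bottle_white [np.float64(332.4096385542169), np.int64(246)] [[0.494 0.024 0.142]] at base [[0.504 0.055 0.03 ]]
bottle_blue_cap [np.float64(216.0759493670886), np.int64(153)] [[ 0.619 -0.315  0.157]] at base [[ 0.636 -0.285  0.03 ]]
side mat ((513.8961181640625, 310.0118408203125), (262.23358154296875, 181.42849731445312), 81.83151245117188)
stand ((479.4567565917969, -322.9443359375), (125.69562530517578, 118.91380310058594), 79.92504119873047) [ 0.4927 -0.3172  0.024 ]
carrier ((539.091796875, -5.3662261962890625), (233.20578002929688, 185.773193359375), 82.29711151123047)
divider ((542.259765625, 26.882789611816406), (138.8885040283203, 143.2257080078125), 85.69819641113281)
bottle_white [np.float64(319.9259259259259), np.int64(193)] [[0.498 0.043 0.142]] at base [[0.503 0.015 0.03 ]]
bottle_blue_cap [np.float64(353.85185185185185), np.int64(190)] [[0.584 0.028 0.157]] at base [[ 0.59  -0.002  0.03 ]]
```

```bash
python3 - <<'E'
from h import *
d=cam("scene"); d2=cam("side")
print("purple",unproj(d,[380,264],0).round(3),unproj(d2,[267,253],0).round(3))
env.move_to([0.55,0.03,0.33],down(82)); print(env.read_t(),np.round(env.read_qpos(),1))
d=cam("wrist"); save(d,"w1")
for l in ["carrier","divider","bottle_white","bottle_blue_cap","dish_cream","dish_pink"]:
    for r in regions_of("wrist",l): print(l,round(r["conf"],2),np.round(r["extent"]).tolist(), unproj(d,r["extent"][:2],.018).round(3)[0,:2] if "dish" in l else "")
b=best("wrist","carrier")
if b: print(rect(d,b["pixels"],.046))
E
```

```text
purple [[0.37  0.029 0.   ]] [[ 0.357 -0.02   0.   ]]
4.1 [  2.   13.6  82.5   0.   84.  -80.1]
carrier 0.93 [320.0, 195.0, 153.0, 145.0] 
divider 0.93 [317.0, 198.0, 122.0, 118.0] 
bottle_white 0.68 [318.0, 166.0, 50.0, 50.0] 
bottle_blue_cap 0.87 [62.0, 289.0, 98.0, 63.0] 
bottle_blue_cap 0.64 [53.0, 65.0, 106.0, 69.0] 
bottle_blue_cap 0.59 [269.0, 40.0, 62.0, 79.0] 
bottle_blue_cap 0.58 [318.0, 243.0, 51.0, 66.0] 
dish_cream 0.79 [351.0, 199.0, 28.0, 28.0] [0.557 0.07 ]
dish_pink 0.55 [286.0, 200.0, 26.0, 28.0] [ 0.545 -0.019]
((546.3011474609375, 26.614395141601562), (185.96023559570312, 185.71505737304688), 82.31769561767578)
```

View pics/w1.png

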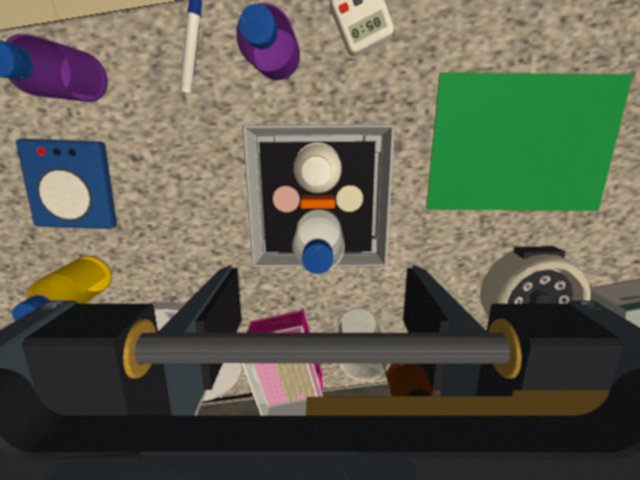

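```bash
cat >> h.py <<'E'
C=np.array([.5463,.0266]); CY=np.radians(-7.7); M=np.array([.515,.313]); MY=np.radians(-8.2)
def R2(a): return np.array([[np.cos(a),-np.sin(a)],[np.sin(a),np.cos(a)]])
def onC(x,y): return C+R2(CY)@[x,y]
def onM(x,y): return M+R2(MY)@[x,y]
YY=down(82.3)
def p3(xy,z): return [float(xy[0]),float(xy[1]),float(z)]
E
python3 - <<'E'
from h import *
d=cam("wrist"); hsv=cv2.cvtColor(d["img"],cv2.COLOR_RGB2HSV)
def blob(m,box):
    x0,y0,x1,y1=box; k=np.zeros(m.shape,bool); k[y0:y1,x0:x1]=m[y0:y1,x0:x1]
    n,l,s,c=cv2.connectedComponentsWithStats(k.astype(np.uint8)); i=1+np.argmax(s[1:,4]); return c[i],s[i]
c,s=blob((abs(hsv[...,0].astype(int)-110)<12)&(hsv[...,1]>140),(290,225,350,290)); print("bluecap",c,s,unproj(d,c,.153),onC(.044,0))
c,s=blob((hsv[...,0]<15)&(hsv[...,1]>180),(290,190,350,215)); print("handle",c,s,unproj(d,c,.060),C)
print("white top",unproj(d,[317,171],.142),onC(-.044,0))
r=best("wrist","mat"); print("mat",rect(d,r["pixels"],.003))
print("centrifuge near edge",unproj(d,[490,255],.05),unproj(d,[540,250],.05))
E
```

```text
bluecap [317.80490956 256.29198966] [303 240  30  33 774] [[0.58595074 0.02082954 0.153     ]] [0.58990326 0.02070461]
handle [317.96595745 201.4893617 ] [300 195  36  14 470] [[0.54620381 0.02563633 0.06      ]] [0.5463 0.0266]
white top [[0.50089721 0.03209281 0.142     ]] [0.50269674 0.03249539]
mat ((518.2977294921875, 311.7210693359375), (251.78919982910156, 180.8499298095703), 81.82281494140625)
centrifuge near edge [[0.65293776 0.24599131 0.05      ]] [[0.65504355 0.31279163 0.05      ]]
```

```bash
cat >> h.py <<'E'
def pick(xy,z,up,R=YY,opening=1.0,f=25):
    env.grip(opening,f); env.move_to(p3(xy,up),R); env.line_to(p3(xy,z),velocity=.1); env.grip(0.0,f)
    print("opening mm",round(91*env.read_opening(),1),"F",np.round(env.read_finger_force(),1))
    env.line_to(p3(xy,up),velocity=.12)
def place(xy,z,up,R=YY,release=1.0):
    env.move_to(p3(xy,up),R); env.line_to(p3(xy,z+.015),velocity=.15); env.line_to(p3(xy,z),velocity=.04)
    print("contact",np.round(env.read_contact_force(),1)); env.grip(release); env.line_to(p3(xy,up),velocity=.15)
E
python3 - <<'E'
from h import *
pick(onC(-.044,0),.030+.065,.22); place(onM(-.045,.083),.0045+.065,.21)
print(env.read_t())
pick(onC(.044,0),.030+.074,.24); place(onM(.045,.083),.0045+.074,.23)
print(env.read_t())
env.move_to(p3(C,.30),YY); d=cam("wrist"); save(d,"w2"); save(cam("scene"),"s2")
hsv=cv2.cvtColor(d["img"],cv2.COLOR_RGB2HSV); m=(hsv[...,0]<15)&(hsv[...,1]>180); m[:150]=0; m[300:]=0
n,l,s,c=cv2.connectedComponentsWithStats(m.astype(np.uint8)); i=1+np.argmax(s[1:,4]); print(c[i],s[i],unproj(d,c[i],.060))
for q in ["divider","carrier"]:print(rect(d,best("wrist",q)["pixels"],.030 if q=="divider" else .046))
for q in ["dish_cream","dish_pink"]:
  for r in regions_of("wrist",q): print(q,r["conf"],unproj(d,r["extent"][:2],.03))
E
```

```text
opening mm 50.7 F 25.0
contact [ 0.5  0.7 -1.2]
13.4
opening mm 58.3 F 25.0
contact [-0.6 -0.2 -3.3]
23.2667
[320.11895911 208.86431227] [301 201  39  16 538] [[0.54619516 0.02542128 0.06      ]]
((547.4776000976562, 24.88379669189453), (152.45741271972656, 150.9767303466797), 82.37240600585938)
((545.6673583984375, 26.79792022705078), (186.1580810546875, 184.62808227539062), 82.37130737304688)
dish_cream 0.65 [[0.55301215 0.06877746 0.03      ]]
dish_pink 0.74 [[ 0.54495219 -0.01463767  0.03      ]]
```

View pics/s2.png

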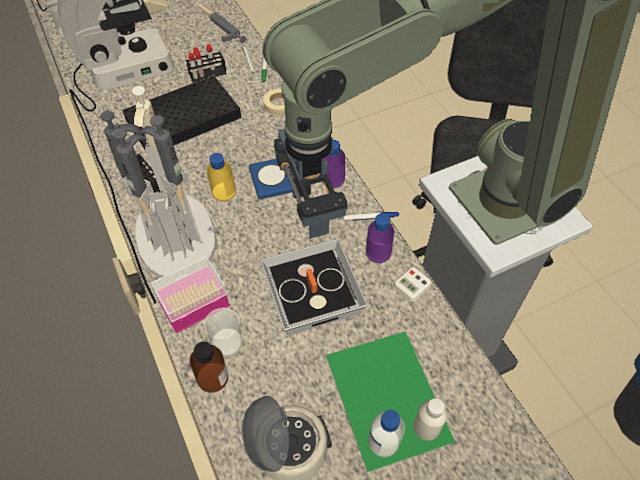

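The image shows both bottles upright on the mat, with the white cap at (432,410) and the blue cap at (390,420). The divider is bare and its handle is at (312,282). Next is the divider, then a look at the dishes.

```bash
cat >> h.py <<'E'
XX=down(-7.7)
E
python3 - <<'E'
from h import *
D=np.array([.5466,.0256])
pick(D,.054,.18,XX,.6,40); place(onM(0,-.05),.0045+.029,.16,XX,.6)
print(env.read_t())
env.move_to(p3(onC(0,0),.24),XX); d=cam("wrist"); save(d,"w3"); save(cam("scene"),"s3")
for q in ["dish_cream","dish_pink"]:
  for r in regions_of("wrist",q):
    c=max(cv2.findContours(r["pixels"].astype(np.uint8),cv2.RETR_EXTERNAL,cv2.CHAIN_APPROX_NONE)[0],key=cv2.contourArea)
    print(q,r["conf"],r["extent"],cv2.minEnclosingCircle((unproj(d,c[:,0],.018)[:,:2]*1000).astype(np.float32)))
print("expect",onC(0,.038),onC(0,-.038))
E
```

```text
opening mm 11.9 F 40.0
contact [-1.2 -0.3 -1.7]
34.5583
dish_cream 0.66 [323.2, 179.6, 55.9, 55.8] ((552.7960205078125, 65.0024185180664), 30.80019760131836)
dish_pink 0.69 [321.1, 244.1, 50.0, 55.3] ((541.3440551757812, -9.089533805847168), 31.601360321044922)
expect [0.55139148 0.06425736] [ 0.54120852 -0.01105736]
```

View pics/w3.png

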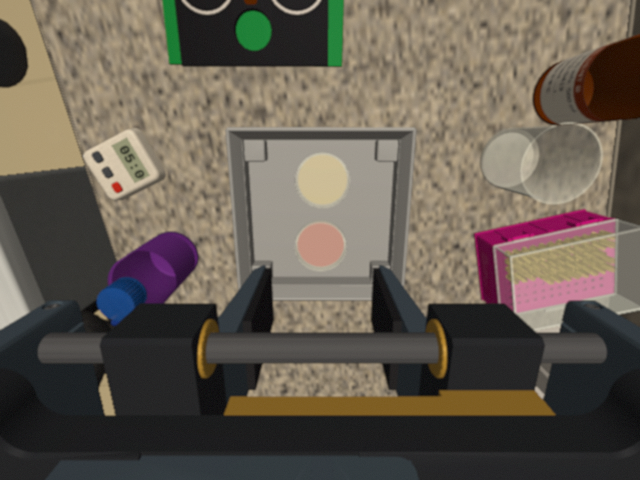

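View pics/s3.png

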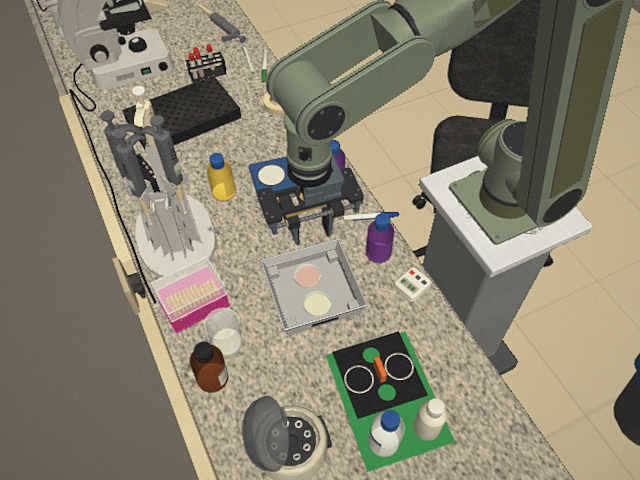

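Wrist: cream dish at (323,180), pink at (321,245), both matching the expected spots. Scene: divider flat on the mat at (378,373).

```bash
python3 - <<'E'
from h import *
S=np.array([.493,-.316]); RS=down(-97.7)
pick(np.array([.552,.0647]),.0245,.18,XX,.84,10)
place(S,.0452,.18,RS,.84)
print(env.read_t())
env.move_to(p3(S,.24),RS); d=cam("wrist"); save(d,"w4")
for q in ["dish_cream","stand"]:
  for r in regions_of("wrist",q)[:1]:
    m=r["pixels"]; c=max(cv2.findContours(m.astype(np.uint8),cv2.RETR_EXTERNAL,cv2.CHAIN_APPROX_NONE)[0],key=cv2.contourArea)
    z=.038 if q=="dish_cream" else .022
    print(q,r["conf"],r["extent"],cv2.minEnclosingCircle((unproj(d,c[:,0],z)[:,:2]*1000).astype(np.float32)),rect(d,m,z))
E
```

```text
opening mm 60.0 F 10.0
contact [ 0.6  0.3 -0.2]
44.6583
dish_cream 0.69 [323.4, 215.6, 57.9, 58.6] ((496.4222717285156, -316.8384094238281), 31.2304630279541) ((496.216064453125, -316.6954040527344), (59.394771575927734, 61.69747543334961), 80.94606018066406)
stand 0.57 [320.6, 221.4, 95.8, 108.1] ((484.44561767578125, -313.6886901855469), 77.55712127685547) ((485.566162109375, -313.625244140625), (108.81294250488281, 119.38990783691406), 79.87115478515625)
```

View pics/w4.png

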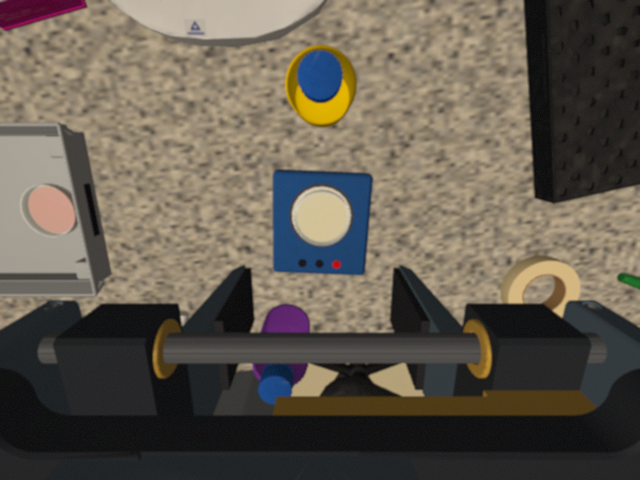

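The dish sits concentric on the white disc, at (323,216). Now repack, starting with the divider.

```bash
python3 - <<'E'
from h import *
D=np.array([.5466,.0256])
pick(onM(0,-.05),.0045+.029,.18,XX,.6,40); place(D,.0548,.18,XX,.6)
print(env.read_t())
env.move_to(p3(C,.28),YY); d=cam("wrist"); save(d,"w5")
for q in ["divider","carrier"]:print(rect(d,best("wrist",q)["pixels"],.030 if q=="divider" else .046))
for l in ["bottle_white","bottle_blue_cap"]:
  for r in regions_of("wrist",l): print(l,round(r["conf"],2),np.round(r["extent"]).tolist())
E
```

```text
opening mm 11.9 F 40.0
contact [-1.1  0.3  4.5]
55.6333
((548.762939453125, 24.524864196777344), (152.42076110839844, 150.98953247070312), 82.29926300048828)
((539.8681640625, 27.603256225585938), (188.09329223632812, 174.9955596923828), 82.22412872314453)
bottle_white 0.58 [624.0, 108.0, 33.0, 49.0]
bottle_blue_cap 0.9 [614.0, 190.0, 51.0, 53.0]
bottle_blue_cap 0.68 [42.0, 60.0, 84.0, 76.0]
bottle_blue_cap 0.6 [266.0, 39.0, 71.0, 77.0]
bottle_blue_cap 0.43 [323.0, 204.0, 172.0, 162.0]
```

View pics/w5.png

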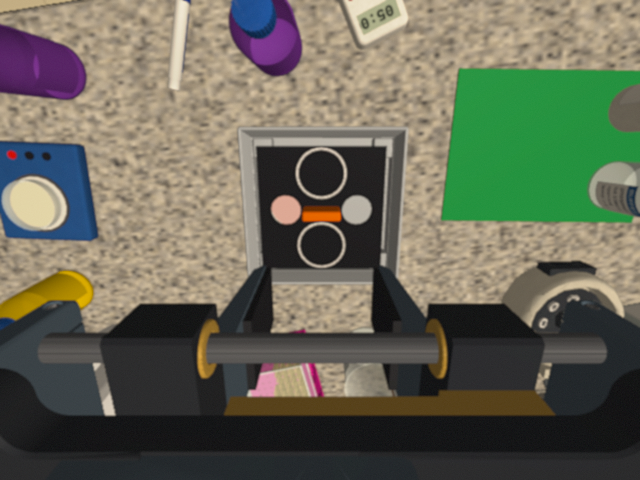

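The divider lies flat and square, within about 1.5 mm of its start. Bottles next.

```bash
python3 - <<'E'
from h import *
pick(onM(.045,.083),.0035+.074,.24); place(onC(.044,0),.031+.074,.24)
pick(onM(-.045,.083),.0035+.065,.22); place(onC(-.044,0),.031+.065,.22)
print(env.read_t())
env.move_to([.55,.03,.33],YY); d=cam("wrist"); save(d,"w6"); 
hsv=cv2.cvtColor(d["img"],cv2.COLOR_RGB2HSV); m=(abs(hsv[...,0].astype(int)-110)<12)&(hsv[...,1]>140); k=m*0; k[225:290,290:350]=m[225:290,290:350]
k=k.astype(np.uint8); n,l,s,c=cv2.connectedComponentsWithStats(k); i=1+np.argmax(s[1:,4]); print("cap",c[i],"was 317.8 256.3")
r=best("wrist","bottle_white"); print(r and r["extent"],"was 318 166 50 50")
for q in ["divider","dish_pink"]:
  r=best("wrist",q); print(q,r and np.round(r["extent"],1))
E
```

```text
opening mm 58.3 F 25.0
contact [ 0.6 -0.3 -4.4]
opening mm 50.4 F 25.0
contact [-0.1  0.3 -1.6]
77.8167
cap [317.57548387 256.83096774] was 317.8 256.3
[317.7, 167.6, 49.0, 48.8] was 318 166 50 50
divider [318.  198.1 117.3 110.9]
dish_pink [287.8 198.9  24.5  28.5]
```

View pics/w6.png

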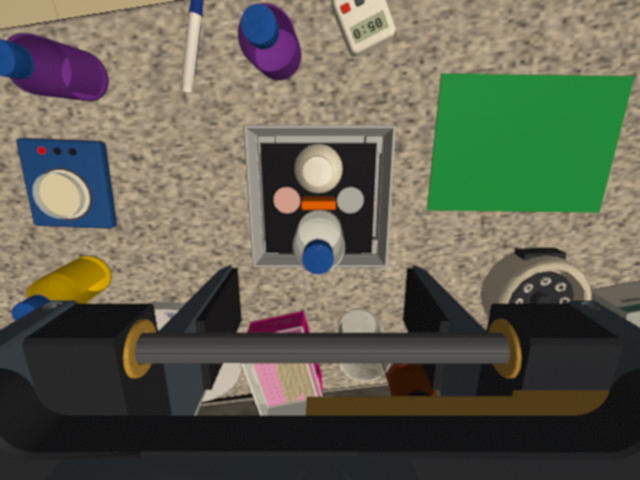

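The white bottle is upright at (318,168), and the blue cap is at (318,257), within a pixel of where it started. The pink dish is in place, and the cream dish is on the disc at (62,194).

```bash
python3 -c "
from h import *
env.pause(.5); print(env.close_job())"
```

```text
the job is handed in; nothing more can be done
None
```

I handed the job in at about 78 s of the 144 s allowed; no verdict came back, but the last pictures show the cream dish centred on the stand's disc and the carrier repacked, with the divider and both bottles back within about 2 mm of their starting places and the pink dish where it was.

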